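# Stop the banding wheel by touch and lock it

## Task

The decorator's banding wheel is still spinning with a freshly enamelled dish on it. Slow it with a light touch on its bare metal deck, timed so that it comes to rest with the notch in its rim at the lock bolt and not elsewhere (a small last nudge to line it up is fine), and only then push the bolt by its yellow post all the way into the notch, so that the wheel is locked, and leave it. Do not touch the dish, do not slide the bolt in while the wheel is turning, and leave the jar, cup and bowl where they are.

Things in the scene. Friction and masses are not known exactly. Their poses are not given: they have to be found in the camera images.
- stand: fixed green stand of the wheel; origin on the table under the wheel's axis, z up. Its own +x points from the axis towards the lock bolt (slot direction). The bolt's steel guide lies 112 to 148 mm out along +x, 40 mm wide, top 68 mm above the table; within the wheel's circle the stand stays below the deck.
- wheel_top (a point): centre of the wheel's top face, 67 mm above the table; turns with the wheel, +x to the notch, z up. The wheel is a level metal disc 200 mm across, 12 mm thick, about 1.2 kg, on a vertical axis. The dish covers its middle; the bare deck from 44 to 78 mm radius is flat and unbroken and may be touched anywhere, e.g. with closed fingertips.
- wheel (a joint): wheel angle in rad, growing counter-clockwise seen from above, not wrapped: the notch faces the bolt at every whole multiple of 2 pi (the bolt enters within about 0.1 rad). It spins freely this way, at first at 2 to 4 rad/s, slowing by some 0.06 rad/s each second. A fingertip pressing with a few newtons stops it almost at once and can turn it along; stopped and let go, it stays, or creeps a few degrees if jerked.
- notch (a point): point on the wheel's top face in the middle of the notch, 90 mm from the axis; turns with the wheel. The notch is open to the rim, from 100 to 78 mm radius, 44 mm wide at the rim, 30 mm at its floor, between two red rim segments (the rest of the rim is steel).
- slot (a point): fixed point of the stand at the same radius (90 mm) and height as the notch point, in line with the bolt: the notch point must stop here. Its axes are the stand's.
- dish: the freshly enamelled blue dish fixed on the middle of the wheel, turning with it: 84 mm across, its rim 14 mm above the deck; origin under its centre. Not to be touched.
- post (a point): point on the axis of the lock bolt's upright yellow post, 95 mm above the table. The post is round, 18 mm across, from 65 to 109 mm above the table, on a brass bolt 13 mm wide that reaches 24 mm further out, top 65.5 mm high. Withdrawn it stands 138 mm from the wheel's axis on the stand's +x; pushed towards the axis (1.5 N of friction) it comes home at 111 mm.
- bolt (a joint): travel of the lock bolt towards the wheel, in m: 0 withdrawn (its tip 8 mm outside the rim), 0.027 fully home in the notch (hard stop). It stays where it is left; on a notch out of line its tip is stopped by the rim at 0.008.
- jar_mid (a point): a closed amber jar with a blue cap, 68 mm across, 110 mm tall, a bystander standing upright; the point is half-way up its axis
- cup_mid (a point): an open white plastic cup, 72 mm across, 85 mm tall, a bystander standing upright; the point is half-way up its axis
- bowl_mid (a point): an open white bowl, 110 mm across, 50 mm tall, a bystander standing upright; the point is half-way up its axis

How it is judged:
On the way:
1. the wheel stands still with its notch in line with the slot (notch point within 9 mm of the slot point), the bolt still withdrawn (velocity of joint wheel between -0.05 and 0.05 rad/s and horizontal distance between notch and slot below 0.009 m and value of joint bolt below 0.006 m), for 0.2 s.
At the end, for the whole second after the job is handed in: The bolt is pushed in by at least 23 of its 27 mm, the wheel is still (under 0.05 rad/s) with its notch point within 12 mm of the slot point, and jar, cup and bowl stand within 30 mm of where they were (value of joint bolt above 0.023 m and velocity of joint wheel between -0.05 and 0.05 rad/s and horizontal distance between notch and slot below 0.012 m and distance of each of jar_mid, cup_mid, bowl_mid from where it was at the start of the episode below 0.03 m); the robot touches nothing.
It fails at once if the wheel, once spinning, comes to rest well away from the slot (notch point more than 55 mm from the slot point) (velocity of joint wheel between -0.03 and 0.03 rad/s and value of joint wheel above 1 rad and horizontal distance between notch and slot above 0.055 m).
It fails at once if the bolt is slid in (more than 6 mm) while the wheel is turning (faster than 0.6 rad/s) (value of joint bolt above 0.006 m and (velocity of joint wheel above 0.6 rad/s or velocity of joint wheel below -0.6 rad/s)).
It fails at once if the robot touches the freshly enamelled dish (contact force between any of the arm, the fingers and dish above 0.5 N).
It fails at once if the wheel is pressed hard (over 40 N) instead of lightly (contact force between the fingers and wheel above 40 N).
It fails at once if the jar, the cup or the bowl is moved by more than 30 mm or tipped (distance of any of jar_mid, cup_mid, bowl_mid from where it was at the start of the episode above 0.03 m or angle between any of jar_mid, cup_mid, bowl_mid's own z axis and vertical above 0.4 rad).
It also fails if it takes over 48 s, if anything falls off the work surface, if the arm or the gripper's body presses on something with over 40 N, if the wrist force passes 120 N, or if a joint passes its speed limit or range.

## Robot

A 6-joint arm with a two-finger parallel gripper is mounted at the origin on the work surface. World frame = base frame: x ahead of the robot, y to its left, z up, the work surface at z = 0. Lengths are in m, angles in rad, forces in N, time in s.
With the tool pointing down it reaches from about 0.35 to 0.775 m from the base axis. Payload 7.3 kg.
Tool frame: the origin (TCP) lies midway between the tips of the shut fingers; the grasp point (between the pads) lies 19 mm behind it; z points along the fingers, y is the line along which they close (so a half turn about z gives the same grasp; the last joint's range is limited). The gripper opens to 92 mm and grips with 3 to 60 N. Pads are 19 mm wide; open, the fingers measure 130 mm over their backs; the gripper's body (75 mm by 190 mm) begins 47 mm behind the grasp point.
Start: joints at [1.133, 0.342, 1.524, -0, 1.275, -0.146], TCP at [0.151, 0.503, 0.227] pointing down, gripper open.
Joint ranges: [-2.53, 2.53], [-0.77, 2.02], [0.04, 2.7], [-1, 4.14], [0.28, 2.66], [-3.11, 3.11]. Speed limits (rad/s): [2.57, 2.57, 3.14, 3.14, 3.14, 3.14].

## Interface

Orientations are given as a unit quaternion [x, y, z, w].
In Python, from bench import ctrl gives the robot as it stands. The module is installed in compiled form; this text tells all that it offers.
- The arm moves only by the tool step_arm, never from a script. Its argument "series" is a list of rows, each an object with "dp": the shift along the world's x, y, z in m, a list of three; "turn": the turn, a rotation vector about the world's x, y, z in units of 8 degrees (1.0 is 8 degrees), a list of three; "gripper": the opening, from 0 (shut) to 1 (fully open). A call has 1 to 8 rows; each row shifts and turns the commanded pose from where the row before left it; what a row does not reach is not made up. A row lasts 1/10 s, in which the tool goes at most 50 mm and 8.59 degrees, less where a joint would pass 70% of its speed; a pose out of reach is approached as far as the arm can. A call is refused whole if a number of a shift passes 0.05 or a number of a turn 1, either way. A call with a gripper value outside its range is refused whole. The fingers move at their own pace and stop on an object; the grip force is fixed at half the most. Time passes only in rows, so rows that do not move let the fingers close. It gives the time, the measured TCP pose, the force, the opening and the grip force at its end, in the units of the state.
- ctrl.state(): the state, without advancing time (a new reading comes with each control period).
- ctrl.snapshot(name): name is "side" or "top" or "wrist"; returns a dict with "color" (384x512x3 uint8, red, green, blue), "camera_matrix" (3x3 intrinsics, pixels), "dist" ([k1, k2, p1, p2, k3] as OpenCV has them; the pictures are not rectified), "origin" and "attitude" of the camera in the world; the wrist camera has in their place "mount" (4x4, takes a point from camera to tool coordinates, whose origin is the TCP and whose axes are the flange's). Camera axes: x right, y up, looking along -z (the intrinsics and any distortion apply to the point x, -y, -z); pixel columns grow to the right and rows downward; lengths in m; the calibration is good to about 2 mm. A picture is of the moment at which its call begins: read the wrist's pose just before it. There is no depth.
- ctrl.job_done(): hands the job in; it is judged then, once.
The state is a dict: "time": time; "q": joint angles; "dq": joint speeds; "joint_torque": joint torques, N m; "tcp_pos": TCP position; "eef_rot": TCP orientation; "contact_force": force on the tool from outside, world axes, zero at the start; "ft_torque": the same for the moment, N m; "gripper_width": finger opening in m; "grasp_force": force on a finger pad.
Only numpy, scipy, OpenCV 4.12 (cv2) and the standard library are available. Lean on these libraries where they do the work, as an engineer would, in place of code of your own. Each camera call takes 0.05 s, during which the arm holds its last target. There are 200 camera calls.

## Working session

There is one attempt and no reset: what is moved stays moved. The work goes in short steps, Python scripts to look and compute and a tool call to move; the robot and the scene stay as the last step left them, time stands still between calls to the robot, and variables do not carry over. Pictures are saved under pics/ and viewed, at most 10 in all, crops included, and the job is handed in when it is done.

Besides the shell and the picture viewer there is one more tool, called as name(argument=value, ...), one argument or row to a line, values as JSON. step_arm: Moves the arm, as the interface text tells. Its arguments: {"type":"object","properties":{"series":{"type":"array","items":{"type":"object","properties":{"dp":{"type":"array","items":{"type":"number"}},"turn":{"type":"array","items":{"type":"number"}},"gripper":{"type":"number"}}}}},"required":["series"]}

```bash
mkdir -p pics
cat > h.py <<'E'
import numpy as np, cv2, pickle
from scipy.spatial.transform import Rotation as R
from bench import ctrl
def rot(a):
    a=np.array(a,float)
    return a if a.shape==(3,3) else R.from_quat(a).as_matrix()
def ray(s,uv):
    uv=np.array(uv,float).reshape(-1,1,2)
    n=cv2.undistortPoints(uv,np.array(s["camera_matrix"]),np.array(s["dist"])).reshape(-1,2)
    d=np.c_[n[:,0],-n[:,1],-np.ones(len(n))]
    return np.array(s["origin"]),d@rot(s["attitude"]).T
def plane(s,uv,z):
    o,d=ray(s,uv); return o+d*((z-o[2])/d[:,2])[:,None]
def save(s,n): cv2.imwrite("pics/%s.png"%n,cv2.cvtColor(s["color"],cv2.COLOR_RGB2BGR))
E
python3 - <<'E'
from h import *
for n in("top","side"):
    s=ctrl.snapshot(n); save(s,n+"0"); pickle.dump(s,open(n+"0.pkl","wb"))
    print(n,s["origin"],s["attitude"],np.array(s["camera_matrix"]).tolist(),s["dist"])
print(ctrl.state())
E
```

```text
top [0.2654155  0.01018048 1.28168447] [-0.06459863  0.07280463  0.70667714 -0.70080948] [[377.469267436296, 0.0, 251.6985981688653], [0.0, 377.469267436296, 193.90708732675262], [0.0, 0.0, 1.0]] [0.01659387 0.         0.         0.         0.        ]
side [-0.06710494 -0.69497924  0.99651863] [ 0.35881895 -0.1257834  -0.31586413  0.86928554] [[483.986069354869, 0.0, 251.5934030391856], [0.0, 483.986069354869, 200.882404432841], [0.0, 0.0, 1.0]] [0.01075848 0.         0.         0.         0.        ]
{'time': 0.1, 'q': array([ 1.13299879e+00,  3.42631702e-01,  1.52490205e+00,  2.16389829e-05,
        1.27541225e+00, -1.45982117e-01]), 'dq': array([ 0.0003243 ,  0.00045917,  0.0010824 ,  0.00091723, -0.00052764,
        0.00125246]), 'joint_torque': array([ 1.21896315e-03, -4.32009208e+01, -2.44696462e+01,  7.18688406e-02,
        5.25998720e-02, -8.39410905e-05]), 'tcp_pos': array([0.15084818, 0.5024886 , 0.22613233]), 'eef_rot': array([ 1.45393646e-01,  9.89373655e-01, -6.45072533e-04, -2.04632116e-04]), 'contact_force': array([-0.36189308,  0.74399347, -0.40158913]), 'ft_torque': array([ 0.01689028,  0.03850234, -0.03256069]), 'grasp_force': 0.0, 'gripper_width': 0.09192306076364638}
```

View pics/top0.png

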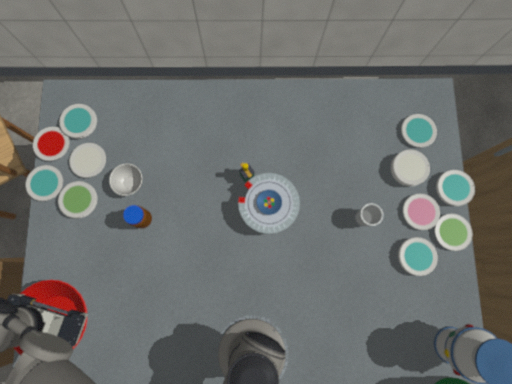

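View pics/side0.png

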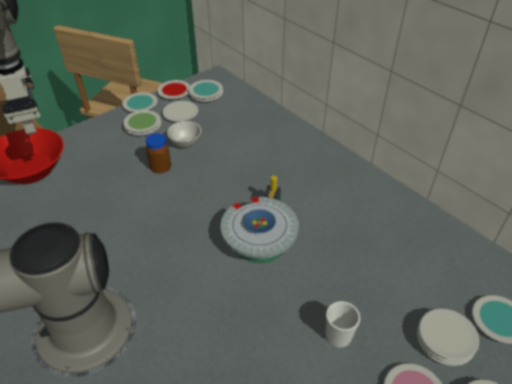

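Top view: wheel and blue dish at about (269,203), yellow post at (245,167), and red notch segments at (249,185) and (241,200). The jar is at (137,215), bowl at (125,180) and cup at (370,214). Side view: dish at (258,221), post at (273,187), and red segments at (238,205) and (255,199).

```bash
cat >> h.py <<'E'
def mask(s,col,box):
    hsv=cv2.cvtColor(s["color"],cv2.COLOR_RGB2HSV); h,S,v=cv2.split(hsv)
    m={"red":((h<8)|(h>172))&(S>140)&(v>90),"yel":(h>18)&(h<35)&(S>130)&(v>80),"blue":(h>98)&(h<125)&(S>90)}[col]
    k=np.zeros_like(m); x0,y0,x1,y1=box; k[y0:y1,x0:x1]=1
    return m&k
def pix(m): y,x=np.nonzero(m); return np.c_[x,y].astype(float)
TB=(215,155,305,240); SB=(215,165,305,265)
E
python3 - <<'E'
from h import *
T=pickle.load(open("top0.pkl","rb"));S=pickle.load(open("side0.pkl","rb"))
def tri(a,b):
    o1,d1=ray(T,a);o2,d2=ray(S,b);d1=d1[0];d2=d2[0]
    t=np.linalg.lstsq(np.c_[d1,-d2],o2-o1,rcond=None)[0]
    p,q=o1+t[0]*d1,o2+t[1]*d2; return (p+q)/2,np.linalg.norm(p-q)
def dish(s,B):
    p=pix(mask(s,"blue",B)); (c,ax,an)=cv2.fitEllipse(cv2.convexHull(p.astype(np.float32))); return c,ax,len(p)
print("dish",dish(T,TB),dish(S,SB),tri(dish(T,TB)[0],dish(S,SB)[0]))
for nm,s,B in(("top",T,TB),("side",S,SB)):
    n,l,st,c=cv2.connectedComponentsWithStats(mask(s,"yel",B).astype(np.uint8)); print(nm,"yel",[(st[i].tolist(),c[i].round(1).tolist()) for i in range(1,n)])
    n,l,st,c=cv2.connectedComponentsWithStats(mask(s,"red",B).astype(np.uint8)); print(nm,"red",[(st[i].tolist(),c[i].round(1).tolist()) for i in range(1,n)])
c=plane(T,dish(T,TB)[0],.081)[0]; c2=plane(S,dish(S,SB)[0],.081)[0]; print(c,c2)
# quick series for wheel motion
ts=[]
for i in range(6):
    t=ctrl.state()["time"]; s=ctrl.snapshot("top")
    n,l,st,cc=cv2.connectedComponentsWithStats(mask(s,"red",TB).astype(np.uint8))
    pts=[plane(s,cc[k],.067)[0][:2]-c[:2] for k in range(1,n)]
    print(round(t,3),[(int(st[k][4]),round(float(np.linalg.norm(p)),3),round(float(np.arctan2(p[1],p[0])),3)) for k,p in zip(range(1,n),pts)],dish(s,TB)[0])
for nm,uv,z in(("jar",(132,213),.11),("bowl",(125,180),.05),("cup",(371,213),.085)): print(nm,plane(T,uv,z)[0].round(3))
E
```

```text
dish ((268.5091857910156, 201.82736206054688), (23.541336059570312, 24.322080612182617), 336) ((258.8846435546875, 220.85699462890625), (21.78725242614746, 30.722576141357422), 375) (array([ 0.47618803, -0.05923905,  0.07835516]), np.float64(0.0003400476805147611))
top yel [([241, 163, 11, 15, 72], [246.0, 169.0]), ([271, 199, 3, 3, 7], [272.0, 199.7]), ([265, 203, 3, 3, 8], [265.9, 204.1])]
top red [([245, 181, 7, 8, 32], [247.5, 184.6]), ([238, 197, 7, 5, 30], [241.1, 199.1]), ([267, 197, 3, 3, 7], [268.3, 198.0]), ([268, 205, 3, 3, 7], [269.3, 206.0])]
side yel [([269, 176, 8, 21, 120], [272.9, 185.9]), ([253, 221, 4, 3, 8], [254.5, 222.1]), ([262, 221, 4, 4, 10], [263.7, 222.6])]
side red [([252, 197, 6, 5, 28], [254.7, 199.0]), ([233, 203, 8, 6, 28], [236.6, 205.3]), ([261, 218, 3, 3, 7], [262.0, 219.3]), ([255, 224, 3, 3, 7], [256.1, 225.3])]
[ 0.47557357 -0.05900362  0.081     ] [ 0.47478671 -0.06113049  0.081     ]
0.1 [(31, 0.09, 1.136), (5, 0.014, 0.232), (30, 0.089, 1.741), (7, 0.013, -2.633)] (268.458740234375, 201.85635375976562)
0.15 [(35, 0.09, 1.284), (6, 0.014, 0.283), (6, 0.013, -2.413), (27, 0.089, 1.884)] (268.5240173339844, 201.78916931152344)
0.2 [(30, 0.09, 1.44), (6, 0.013, 0.534), (7, 0.013, -2.269), (30, 0.09, 2.033)] (268.60137939453125, 201.75640869140625)
0.25 [(5, 0.013, 0.642), (32, 0.09, 1.587), (7, 0.014, -2.11), (28, 0.09, 2.181)] (268.4945983886719, 201.76365661621094)
0.3 [(5, 0.013, 0.785), (7, 0.013, -2.018), (31, 0.089, 1.738), (30, 0.09, 2.335)] (268.54705810546875, 201.85525512695312)
0.35 [(5, 0.012, 0.939), (6, 0.014, -1.886), (32, 0.09, 1.889), (33, 0.09, 2.49)] (268.5094299316406, 201.8408660888672)
jar [0.438 0.369 0.11 ]
bowl [0.558 0.416 0.05 ]
cup [ 0.436 -0.387  0.085]
```

The wheel turns at about 3.0 rad/s, with its axis near (0.4755, -0.0597). Next I'll measure the post, and so the slot direction.

Run:
```python
from h import *
T=pickle.load(open("top0.pkl","rb"));S=pickle.load(open("side0.pkl","rb"))
a=cv2.resize(T["color"][155:240,215:305],None,fx=4.4,fy=4.4,interpolation=cv2.INTER_CUBIC)
b=cv2.resize(S["color"][165:250,215:305],None,fx=4.4,fy=4.4,interpolation=cv2.INTER_CUBIC)
cv2.imwrite("pics/crop.png",cv2.cvtColor(np.hstack([a,b]),cv2.COLOR_RGB2BGR))
c=np.array([.4755,-.0597])
def show(n,p): d=p[:2]-c; print(n,p.round(4),np.linalg.norm(d).round(4),np.arctan2(d[1],d[0]).round(3))
p=pix(mask(S,"yel",(266,170,282,200)))
for z,r in((.109,p[:,1].min()+2),(.087,p[:,1].mean())):
    q=p[abs(p[:,1]-r)<2.1]; show("side z%.3f"%z,plane(S,[q[:,0].mean(),r],z)[0])
hsv=cv2.cvtColor(T["color"],cv2.COLOR_RGB2HSV)
for y in range(161,180): print(y,[tuple(int(k) for k in hsv[y,x]) for x in range(240,254,2)])
```

```text
side z0.109 [0.5899 0.0134 0.109 ] 0.1357 0.569
side z0.087 [0.5851 0.0072 0.087 ] 0.1284 0.548
161 [(99, 21, 122), (70, 12, 127), (90, 10, 122), (78, 11, 121), (90, 15, 120), (99, 15, 120), (101, 17, 119)]
162 [(85, 13, 122), (24, 66, 140), (25, 55, 134), (28, 46, 132), (103, 15, 120), (94, 15, 122), (93, 19, 119)]
163 [(21, 48, 128), (22, 131, 165), (24, 150, 170), (25, 147, 165), (38, 19, 110), (104, 23, 124), (93, 19, 121)]
164 [(20, 83, 136), (22, 172, 175), (26, 228, 189), (25, 227, 194), (22, 90, 127), (99, 22, 117), (90, 17, 120)]
165 [(18, 76, 134), (23, 188, 170), (26, 246, 193), (26, 247, 202), (23, 129, 136), (100, 22, 106), (90, 13, 117)]
166 [(21, 27, 122), (23, 180, 147), (26, 243, 187), (26, 245, 198), (24, 128, 132), (116, 19, 92), (94, 17, 118)]
167 [(98, 9, 112), (22, 153, 112), (25, 241, 161), (26, 243, 175), (23, 103, 116), (111, 31, 81), (108, 11, 113)]
168 [(93, 24, 97), (22, 119, 77), (26, 238, 120), (25, 241, 146), (22, 103, 102), (109, 36, 79), (101, 20, 104)]
169 [(107, 26, 69), (25, 81, 57), (25, 218, 97), (26, 242, 120), (23, 123, 108), (113, 26, 80), (10
[... 398 characters left out ...]
3, 132), (22, 175, 172), (21, 158, 145), (45, 13, 76)]
174 [(73, 60, 60), (105, 24, 63), (108, 34, 74), (18, 89, 109), (21, 166, 172), (21, 166, 171), (29, 87, 85)]
175 [(78, 52, 59), (94, 35, 51), (120, 31, 74), (13, 27, 86), (21, 163, 164), (22, 167, 179), (36, 95, 86)]
176 [(84, 38, 67), (76, 70, 55), (103, 30, 76), (130, 20, 77), (21, 161, 135), (22, 157, 148), (62, 44, 86)]
177 [(86, 30, 67), (77, 73, 56), (90, 31, 65), (107, 34, 68), (24, 109, 89), (26, 87, 97), (79, 37, 116)]
178 [(84, 18, 71), (72, 54, 61), (85, 57, 54), (82, 79, 61), (58, 66, 62), (74, 38, 100), (90, 19, 145)]
179 [(102, 17, 74), (84, 39, 66), (78, 100, 56), (74, 106, 60), (70, 43, 72), (92, 29, 130), (93, 16, 159)]
```

View pics/crop.png

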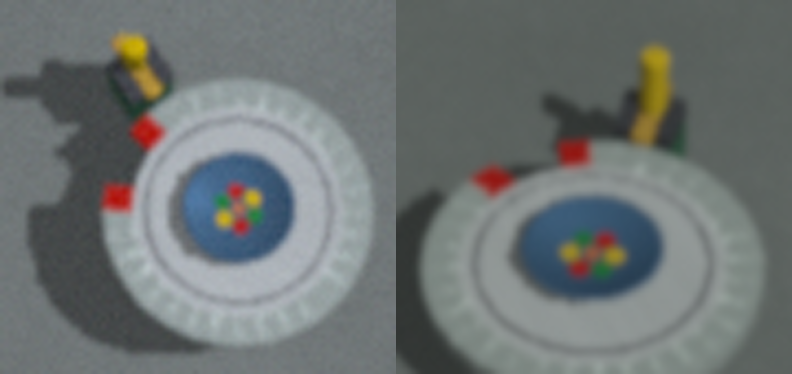

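Run:
```python
from h import *
T=pickle.load(open("top0.pkl","rb"));S=pickle.load(open("side0.pkl","rb"))
print("outline",plane(T,[268.9,202.68],.066)[0].round(4),"dish",plane(T,[268.5,201.83],.081)[0].round(4))
g=cv2.GaussianBlur(S["color"],(3,3),0)
c=np.array([.4755,-.0597])
def show(n,p): d=p[:2]-c; print(n,p.round(4),np.linalg.norm(d).round(4),np.arctan2(d[1],d[0]).round(4))
show("top post",plane(T,[244.9,165.3],.109)[0])
show("side post",plane(S,[273.5,178],.109)[0])
o1,d1=ray(T,[244.9,165.3]);o2,d2=ray(S,[273.5,178]);t=np.linalg.lstsq(np.c_[d1[0],-d2[0]],o2-o1,rcond=None)[0]
print(o1+t[0]*d1[0],o2+t[1]*d2[0])
show("brass tip top view",plane(T,[250.,176.3],.0655)[0])
```

```text
outline [ 0.4754 -0.0611  0.066 ] dish [ 0.4756 -0.059   0.081 ]
top post [0.5904 0.0164 0.109 ] 0.1378 0.5849
side post [0.5899 0.0134 0.109 ] 0.1357 0.5685
[0.59133039 0.01639909 0.10560136] [0.5922016 0.0158902 0.1058401]
brass tip top view [ 5.646e-01 -1.000e-04  6.550e-02] 0.1072 0.5897
```

Both views agree: the slot direction is about 0.583 rad, and the withdrawn post stands at about (0.591, 0.016), 138 mm out. I'll brake at wheel angle -2.2 rad, near and to the right, TCP about (0.44, -0.109). From there the top camera still sees the slot.

step_arm(
  series=[
    {"dp": [0.025, -0.029, 0], "turn": [0, 0, -0.85], "gripper": 0},
    {"dp": [0.025, -0.029, 0], "turn": [0, 0, -0.85], "gripper": 0},
    {"dp": [0.025, -0.029, 0], "turn": [0, 0, -0.85], "gripper": 0},
    {"dp": [0.025, -0.029, 0], "turn": [0, 0, -0.85], "gripper": 0},
    {"dp": [0.025, -0.029, 0], "turn": [0, 0, -0.85], "gripper": 0},
    {"dp": [0.025, -0.029, 0], "turn": [0, 0, -0.85], "gripper": 0},
    {"dp": [0.02, -0.038, 0], "turn": [0, 0, -0.85], "gripper": 0},
    {"dp": [0.02, -0.038, 0], "turn": [0, 0, -0.85], "gripper": 0},
  ],
)

```text
time: 1.2
tcp_pos: [0.3417, 0.2515, 0.2268]
eef_rot: [0.583, 0.812, 0.0, 0.0]
contact_force: [-0.3, 1.1, -0.2]
gripper_width: 0.0324
grasp_force: 0.0
```

step_arm(
  series=[
    {"dp": [0.02, -0.038, 0], "turn": [0, 0, -0.85], "gripper": 0},
    {"dp": [0.02, -0.038, 0], "turn": [0, 0, -0.85], "gripper": 0},
    {"dp": [0.02, -0.038, -0.005], "turn": [0, 0, -0.85], "gripper": 0},
    {"dp": [0.02, -0.038, -0.01], "turn": [0, 0, -0.85], "gripper": 0},
    {"dp": [0.004, -0.042, -0.01], "turn": [0, 0, -0.85], "gripper": 0},
    {"dp": [0.004, -0.042, -0.01], "turn": [0, 0, -0.85], "gripper": 0},
    {"dp": [0.004, -0.042, -0.01], "turn": [0, 0, -0.85], "gripper": 0},
    {"dp": [0.004, -0.042, -0.01], "turn": [0, 0, -0.85], "gripper": 0},
  ],
)

```text
time: 2.0
tcp_pos: [0.437, -0.0689, 0.1715]
eef_rot: [0.89, 0.456, 0.0, 0.0]
contact_force: [0.3, 0.9, -0.3]
gripper_width: 0.0005
grasp_force: 0.0
```

step_arm(
  series=[
    {"dp": [0.004, -0.042, -0.02], "turn": [0, 0, 0], "gripper": 0},
    {"dp": [0, 0, 0], "turn": [0, 0, 0], "gripper": 0},
    {"dp": [0, 0, 0], "turn": [0, 0, 0], "gripper": 0},
  ],
)

```text
time: 2.3
tcp_pos: [0.4406, -0.1097, 0.1513]
eef_rot: [0.89, 0.457, -0.0, -0.001]
contact_force: [-0.1, -0.6, -0.1]
gripper_width: 0.0002
grasp_force: 0.0
```

step_arm(
  series=[
    {"dp": [0, 0, -0.03], "turn": [0, 0, 0], "gripper": 0},
    {"dp": [0, 0, -0.03], "turn": [0, 0, 0], "gripper": 0},
    {"dp": [0, 0, -0.013], "turn": [0, 0, 0], "gripper": 0},
    {"dp": [0, 0, 0], "turn": [0, 0, 0], "gripper": 0},
  ],
)

```text
time: 2.7
tcp_pos: [0.4401, -0.1074, 0.0778]
eef_rot: [0.889, 0.459, -0.001, -0.001]
contact_force: [-0.2, 0.3, -0.5]
gripper_width: 0.0005
grasp_force: 0.0
```

```bash
cat >> h.py <<'E'
C=np.array([.4755,-.060])
def notch(n=1,name="top"):
    out=[]
    for i in range(n):
        t=ctrl.state()["time"]; s=ctrl.snapshot(name)
        k,l,st,cc=cv2.connectedComponentsWithStats(mask(s,"red",TB if name=="top" else SB).astype(np.uint8))
        a=[]
        for j in range(1,k):
            p=plane(s,cc[j],.067)[0][:2]-C
            if .075<np.linalg.norm(p)<.105 and st[j][4]>8: a.append(np.arctan2(p[1],p[0]))
        if len(a)==2: out.append((t,np.angle(np.exp(1j*a[0])+np.exp(1j*a[1]))))
        else: out.append((t,np.nan)); print("seg",a)
    return np.array(out),s
E
python3 - <<'E'
from h import *
o,s=notch(5); save(s,"hover"); print(o.round(3).tolist()); print(ctrl.state()["tcp_pos"])
E
```

```text
seg [np.float64(2.3552465157558364)]
seg [np.float64(2.4797642761308354)]
seg []
seg []
seg []
[[2.7, nan], [2.75, nan], [2.8, nan], [2.85, nan], [2.9, nan]]
[ 0.4418453  -0.10905197  0.07995373]
```

View pics/hover.png

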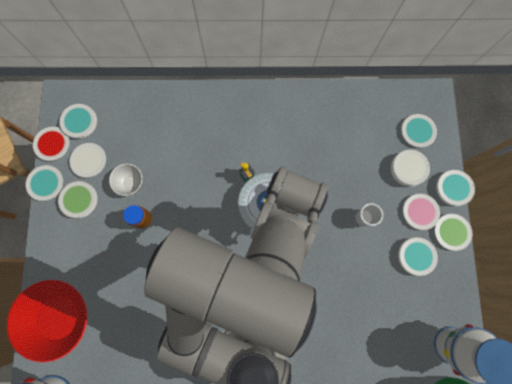

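The arm hides the right half of the wheel, but the post at (246,169) and the slot region stay visible. I'll go a little lower and time the next pass.

step_arm(
  series=[
    {"dp": [0, 0, -0.004], "turn": [0, 0, 0], "gripper": 0},
    {"dp": [0, 0, -0.002], "turn": [0, 0, 0], "gripper": 0},
    {"dp": [0, 0, 0], "turn": [0, 0, 0], "gripper": 0},
    {"dp": [0, 0, 0], "turn": [0, 0, 0], "gripper": 0},
    {"dp": [0, 0, 0], "turn": [0, 0, 0], "gripper": 0},
    {"dp": [0, 0, 0], "turn": [0, 0, 0], "gripper": 0},
    {"dp": [0, 0, 0], "turn": [0, 0, 0], "gripper": 0},
    {"dp": [0, 0, 0], "turn": [0, 0, 0], "gripper": 0},
  ],
)

```text
time: 3.75
tcp_pos: [0.441, -0.1092, 0.0728]
eef_rot: [0.889, 0.458, 0.0, 0.0]
contact_force: [0.2, 0.4, 0.3]
gripper_width: 0.0004
grasp_force: 0.0
```

Run:
```python
from h import *
o,s=notch(20); o=o[~np.isnan(o[:,1])]; print(o.round(3).tolist())
f=np.polyfit(o[:,0]-o[0,0],np.unwrap(o[:,1]),1); print("w",f[0]); st=ctrl.state(); print(st["time"],st["tcp_pos"],st["contact_force"])
# predict passes with drag from two-burst fit
t0=o[0,0]; a0=f[1]
for k in (1,2,3):
    tt=np.arange(0,12,.001); w0=f[0]; ang=a0+w0*tt-.03*tt**2
    i=np.argmax(ang>.583+2*np.pi*k); print(k,"pass at",t0+tt[i],"w",w0-.06*tt[i])
```

```text
seg []
seg []
seg [np.float64(-0.11547756631606287)]
seg [np.float64(0.010537263074782583)]
seg [np.float64(0.14697286407249238)]
seg [np.float64(0.282166067328236)]
[[4.05, 0.151], [4.1, 0.245], [4.15, 0.383], [4.2, 0.522], [4.25, 0.66], [4.3, 0.795], [4.35, 0.935], [4.4, 1.07], [4.45, 1.21], [4.5, 1.34], [4.55, 1.483], [4.6, 1.618], [4.65, 1.756], [4.7, 1.881]]
w 2.7137842244205124
4.75 [ 0.44099906 -0.10916365  0.0727428 ] [-0.54561421  0.3298377  -0.36305646]
1 pass at 6.6080000000000005 w 2.5603042244205123
2 pass at 9.137 w 2.4085642244205125
3 pass at 11.837 w 2.2465642244205126
```

ω is 2.75 rad/s at t=4.4, so the notch meets the slot at t≈6.56 (2.62 rad/s). I'll start the touch at 6.35.

step_arm(
  series=[
    {"dp": [0, 0, 0], "turn": [0, 0, 0], "gripper": 0},
    {"dp": [0, 0, 0], "turn": [0, 0, 0], "gripper": 0},
    {"dp": [0, 0, 0], "turn": [0, 0, 0], "gripper": 0},
    {"dp": [0, 0, 0], "turn": [0, 0, 0], "gripper": 0},
    {"dp": [0, 0, 0], "turn": [0, 0, 0], "gripper": 0},
    {"dp": [0, 0, 0], "turn": [0, 0, 0], "gripper": 0},
    {"dp": [0, 0, 0], "turn": [0, 0, 0], "gripper": 0},
    {"dp": [0, 0, 0], "turn": [0, 0, 0], "gripper": 0},
  ],
)

```text
time: 5.55
tcp_pos: [0.441, -0.1092, 0.0728]
eef_rot: [0.889, 0.458, 0.0, 0.0]
contact_force: [-0.4, 0.4, -0.8]
gripper_width: 0.0007
grasp_force: 0.0
```

step_arm(
  series=[
    {"dp": [0, 0, 0], "turn": [0, 0, 0], "gripper": 0},
    {"dp": [0, 0, 0], "turn": [0, 0, 0], "gripper": 0},
    {"dp": [0, 0, 0], "turn": [0, 0, 0], "gripper": 0},
    {"dp": [0, 0, 0], "turn": [0, 0, 0], "gripper": 0},
    {"dp": [0, 0, 0], "turn": [0, 0, 0], "gripper": 0},
    {"dp": [0, 0, 0], "turn": [0, 0, 0], "gripper": 0},
    {"dp": [0, 0, 0], "turn": [0, 0, 0], "gripper": 0},
    {"dp": [0, 0, 0], "turn": [0, 0, 0], "gripper": 0},
  ],
)

```text
time: 6.35
tcp_pos: [0.441, -0.1092, 0.0727]
eef_rot: [0.889, 0.458, -0.0, 0.0]
contact_force: [0.0, -0.0, 0.6]
gripper_width: 0.0005
grasp_force: 0.0
```

step_arm(
  series=[
    {"dp": [0, 0, -0.007], "turn": [0, 0, 0], "gripper": 0},
    {"dp": [0, 0, -0.001], "turn": [0, 0, 0], "gripper": 0},
  ],
)

```text
time: 6.55
tcp_pos: [0.4425, -0.11, 0.0652]
eef_rot: [0.889, 0.458, 0.001, 0.002]
contact_force: [-1.3, -0.5, 14.5]
gripper_width: 0.0005
grasp_force: 7.0
```

Run:
```python
from h import *
o,s=notch(3); print(o.round(3).tolist()); save(s,"br"); st=ctrl.state(); print(st["time"],st["tcp_pos"],st["contact_force"])
```

```text
[[6.55, 0.28], [6.6, 0.273], [6.65, 0.273]]
6.7 [ 0.44220384 -0.10976186  0.06555731] [-0.34324056 -0.77979953 11.60816134]
```

Stopped at 0.275 rad, where the slot is at 0.583, so it is inside the window. I'll turn it along by 0.31 rad with the same light press.

step_arm(
  series=[
    {"dp": [0.002, -0.0012, 0], "turn": [0, 0, 0.28], "gripper": 0},
    {"dp": [0.002, -0.0012, 0], "turn": [0, 0, 0.28], "gripper": 0},
    {"dp": [0.002, -0.0011, 0], "turn": [0, 0, 0.28], "gripper": 0},
    {"dp": [0.002, -0.0011, 0], "turn": [0, 0, 0.28], "gripper": 0},
    {"dp": [0.0022, -0.0008, 0], "turn": [0, 0, 0.28], "gripper": 0},
    {"dp": [0.0022, -0.0008, 0], "turn": [0, 0, 0.28], "gripper": 0},
    {"dp": [0.0022, -0.0008, 0], "turn": [0, 0, 0.28], "gripper": 0},
    {"dp": [0.0022, -0.0008, 0], "turn": [0, 0, 0.28], "gripper": 0},
  ],
)

```text
time: 7.5
tcp_pos: [0.459, -0.1177, 0.0656]
eef_rot: [0.806, 0.591, 0.001, 0.001]
contact_force: [-1.0, -0.4, 10.2]
gripper_width: 0.0006
grasp_force: 5.3
```

Run:
```python
from h import *
o,s=notch(3); print(o.round(3).tolist()); save(s,"al"); st=ctrl.state(); print(st["time"],st["tcp_pos"],st["contact_force"])
a=cv2.resize(s["color"][155:240,215:305],None,fx=6,fy=6,interpolation=cv2.INTER_CUBIC)
cv2.imwrite("pics/alc.png",cv2.cvtColor(a,cv2.COLOR_RGB2BGR))
```

```text
[[7.5, 0.584], [7.55, 0.592], [7.6, 0.594]]
7.65 [ 0.45908656 -0.11769929  0.0656306 ] [-0.96732334 -0.65443498 10.4497076 ]
```

View pics/alc.png

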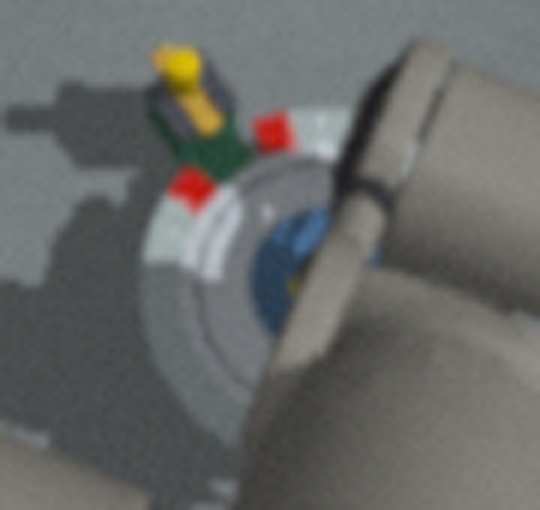

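The notch, its middle at crop (233,159), lies in line with the bolt. I'll lift off gently and go behind the post.

step_arm(
  series=[
    {"dp": [0, 0, 0.002], "turn": [0, 0, 0], "gripper": 0},
    {"dp": [0, 0, 0.008], "turn": [0, 0, 0], "gripper": 0},
    {"dp": [0, 0, 0.02], "turn": [0, 0, 0], "gripper": 0},
    {"dp": [0, 0, 0.03], "turn": [0, 0, 0], "gripper": 0},
    {"dp": [0, 0, 0.026], "turn": [0, 0, 0], "gripper": 0},
    {"dp": [0, 0, 0], "turn": [0, 0, 0], "gripper": 0},
  ],
)

```text
time: 8.25
tcp_pos: [0.4595, -0.1176, 0.1539]
eef_rot: [0.807, 0.591, 0.002, 0.003]
contact_force: [0.5, -1.1, -0.5]
gripper_width: 0.0002
grasp_force: 0.0
```

Run:
```python
from h import *
o,s=notch(2); print(o.round(3).tolist()); st=ctrl.state(); print(st["time"],st["tcp_pos"],st["contact_force"])
```

```text
[[8.25, 0.495], [8.3, 0.496]]
8.35 [ 0.45768006 -0.11689525  0.15082579] [-0.47024049  0.17669407  0.22726331]
```

The wheel crept back to 0.495 on lift-off. I'll touch again more lightly, nudge, and release more slowly.

step_arm(
  series=[
    {"dp": [0, 0, -0.03], "turn": [0, 0, 0], "gripper": 0},
    {"dp": [0, 0, -0.03], "turn": [0, 0, 0], "gripper": 0},
    {"dp": [0, 0, -0.016], "turn": [0, 0, 0], "gripper": 0},
    {"dp": [0, 0, -0.005], "turn": [0, 0, 0], "gripper": 0},
    {"dp": [0, 0, 0], "turn": [0, 0, 0], "gripper": 0},
    {"dp": [0, 0, -0.002], "turn": [0, 0, 0], "gripper": 0},
    {"dp": [0, 0, -0.001], "turn": [0, 0, 0], "gripper": 0},
    {"dp": [0, 0, -0.0008], "turn": [0, 0, 0], "gripper": 0},
  ],
)

```text
time: 9.15
tcp_pos: [0.4584, -0.1172, 0.0666]
eef_rot: [0.807, 0.591, 0.0, 0.001]
contact_force: [0.2, -0.4, 3.2]
gripper_width: 0.0005
grasp_force: 1.9
```

Run:
```python
from h import *
o,s=notch(2); print(o.round(3).tolist()); st=ctrl.state(); print(st["time"],st["tcp_pos"],st["contact_force"])
```

```text
[[9.15, 0.492], [9.2, 0.499]]
9.25 [ 0.45838079 -0.11727456  0.06663843] [-0.12572127 -0.05527611  4.03661706]
```

step_arm(
  series=[
    {"dp": [0.0012, -0.0003, 0], "turn": [0, 0, 0.14], "gripper": 0},
    {"dp": [0.0012, -0.0003, 0], "turn": [0, 0, 0.14], "gripper": 0},
    {"dp": [0.0012, -0.0003, 0], "turn": [0, 0, 0.14], "gripper": 0},
    {"dp": [0.0012, -0.0002, 0], "turn": [0, 0, 0.14], "gripper": 0},
    {"dp": [0.0011, -0.0002, 0], "turn": [0, 0, 0.14], "gripper": 0},
    {"dp": [0, 0, 0], "turn": [0, 0, 0], "gripper": 0},
    {"dp": [0, 0, 0], "turn": [0, 0, 0], "gripper": 0},
  ],
)

```text
time: 9.95
tcp_pos: [0.4643, -0.1187, 0.0664]
eef_rot: [0.777, 0.63, 0.0, 0.001]
contact_force: [-0.1, -2.4, 5.8]
gripper_width: 0.0005
grasp_force: 3.0
```

Run:
```python
from h import *
o,s=notch(2); print(o.round(3).tolist()); st=ctrl.state(); print(st["time"],st["tcp_pos"],st["contact_force"])
```

```text
[[9.95, 0.596], [10.0, 0.604]]
10.05 [ 0.46421971 -0.11873343  0.06634831] [-0.62037995 -2.65371114  6.70513821]
```

step_arm(
  series=[
    {"dp": [0, 0, 0.0004], "turn": [0, 0, 0], "gripper": 0},
    {"dp": [0, 0, 0.0004], "turn": [0, 0, 0], "gripper": 0},
    {"dp": [0, 0, 0.0004], "turn": [0, 0, 0], "gripper": 0},
    {"dp": [0, 0, 0.0006], "turn": [0, 0, 0], "gripper": 0},
    {"dp": [0, 0, 0.002], "turn": [0, 0, 0], "gripper": 0},
    {"dp": [0, 0, 0.02], "turn": [0, 0, 0], "gripper": 0},
  ],
)

```text
time: 10.65
tcp_pos: [0.462, -0.1174, 0.0881]
eef_rot: [0.777, 0.629, -0.001, -0.002]
contact_force: [0.3, 0.0, 0.6]
gripper_width: 0.0005
grasp_force: 0.0
```

Run:
```python
from h import *
o,s=notch(2); print(o.round(3).tolist()); st=ctrl.state(); print(st["time"],st["tcp_pos"],st["contact_force"])
```

```text
[[10.65, 0.568], [10.7, 0.565]]
10.75 [ 0.46476512 -0.11854073  0.09119666] [ 0.92843748 -0.93276592  0.59394584]
```

The wheel is at rest at 0.566, about 1.5 mm off the slot. Now to the outer side of the post.

step_arm(
  series=[
    {"dp": [0, 0, 0.03], "turn": [0, 0, 0], "gripper": 0},
    {"dp": [0, 0, 0.035], "turn": [0, 0, 0], "gripper": 0},
    {"dp": [0.031, 0.031, 0], "turn": [0, 0, -0.8], "gripper": 0},
    {"dp": [0.031, 0.031, 0], "turn": [0, 0, -0.8], "gripper": 0},
    {"dp": [0.031, 0.031, 0], "turn": [0, 0, -0.8], "gripper": 0},
    {"dp": [0.031, 0.031, 0], "turn": [0, 0, -0.8], "gripper": 0},
    {"dp": [0.031, 0.031, 0], "turn": [0, 0, -0.8], "gripper": 0},
    {"dp": [0, 0, 0], "turn": [0, 0, -0.8], "gripper": 0},
  ],
)

```text
time: 11.55
tcp_pos: [0.6211, 0.0408, 0.1531]
eef_rot: [0.941, 0.338, 0.001, -0.0]
contact_force: [1.3, -0.3, 0.8]
gripper_width: 0.0004
grasp_force: 0.0
```

step_arm(
  series=[
    {"dp": [0, 0, 0], "turn": [0, 0, -0.78], "gripper": 0},
    {"dp": [0, 0, 0], "turn": [0, 0, 0], "gripper": 0},
    {"dp": [0, 0, 0], "turn": [0, 0, 0], "gripper": 0},
  ],
)

```text
time: 11.85
tcp_pos: [0.6184, 0.0367, 0.1541]
eef_rot: [0.958, 0.288, -0.0, -0.0]
contact_force: [0.7, 1.1, 1.0]
gripper_width: 0.0006
grasp_force: 0.0
```

Run:
```python
from h import *
st=ctrl.state(); p=st["tcp_pos"]; d=p[:2]-C; print(st["time"],p,np.linalg.norm(d),np.arctan2(d[1],d[0]),st["eef_rot"])
s=ctrl.snapshot("side"); save(s,"s2"); r=rot(st["eef_rot"]); print("ydir",np.arctan2(r[1,1],r[0,1]))
```

```text
11.85 [0.6184131 0.0367226 0.1540686] 0.17256713502838966 0.5949804619312702 [ 9.57511564e-01  2.88394490e-01 -4.41670751e-04 -1.68030638e-04]
ydir -0.9856971525171613
```

View pics/s2.png

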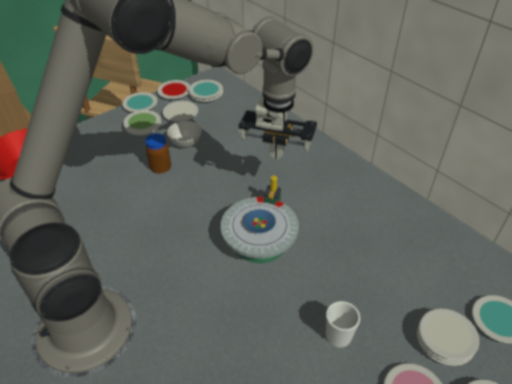

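The closed fingers hang beyond the post (tips at (278,155)) and the notch, between the red segments at (261,199) and (279,203), faces the post at (273,187). I'll lower and push inward.

step_arm(
  series=[
    {"dp": [0.001, -0.001, -0.03], "turn": [0, 0, 0], "gripper": 0},
    {"dp": [0, 0, -0.03], "turn": [0, 0, 0], "gripper": 0},
    {"dp": [0, 0, -0.009], "turn": [0, 0, 0], "gripper": 0},
    {"dp": [0, 0, 0], "turn": [0, 0, 0], "gripper": 0},
    {"dp": [-0.005, -0.0033, 0], "turn": [0, 0, 0], "gripper": 0},
    {"dp": [-0.005, -0.0033, 0], "turn": [0, 0, 0], "gripper": 0},
    {"dp": [-0.0033, -0.0022, 0], "turn": [0, 0, 0], "gripper": 0},
    {"dp": [-0.0033, -0.0022, 0], "turn": [0, 0, 0], "gripper": 0},
  ],
)

```text
time: 12.7
tcp_pos: [0.6036, 0.0245, 0.087]
eef_rot: [0.958, 0.287, 0.001, 0.0]
contact_force: [1.0, 1.1, 0.5]
gripper_width: 0.0004
grasp_force: 0.8
```

step_arm(
  series=[
    {"dp": [-0.0033, -0.0022, 0], "turn": [0, 0, 0], "gripper": 0},
    {"dp": [-0.0033, -0.0022, 0], "turn": [0, 0, 0], "gripper": 0},
    {"dp": [0, 0, 0], "turn": [0, 0, 0], "gripper": 0},
  ],
)

```text
time: 13.0
tcp_pos: [0.5962, 0.02, 0.0859]
eef_rot: [0.958, 0.287, -0.0, 0.0]
contact_force: [-0.0, 0.4, 0.0]
gripper_width: 0.0006
grasp_force: 0.2
```

Run:
```python
from h import *
st=ctrl.state(); p=st["tcp_pos"]; d=p[:2]-C; print(st["time"],p,np.linalg.norm(d),np.arctan2(d[1],d[0]),st["contact_force"])
o,s=notch(1,"side"); print(o)
```

```text
13.0 [0.5961834  0.01997383 0.08593015] 0.14477671589068705 0.5852337787184849 [-0.00299741  0.35322573  0.0416383 ]
[[13.          0.54207807]]
```

step_arm(
  series=[
    {"dp": [-0.0025, -0.0017, 0], "turn": [0, 0, 0], "gripper": 0},
    {"dp": [-0.0025, -0.0017, 0], "turn": [0, 0, 0], "gripper": 0},
    {"dp": [-0.0025, -0.0017, 0], "turn": [0, 0, 0], "gripper": 0},
    {"dp": [-0.0025, -0.0017, 0], "turn": [0, 0, 0], "gripper": 0},
    {"dp": [-0.0017, -0.0011, 0], "turn": [0, 0, 0], "gripper": 0},
    {"dp": [0, 0, 0], "turn": [0, 0, 0], "gripper": 0},
  ],
)

```text
time: 13.65
tcp_pos: [0.5843, 0.0122, 0.0856]
eef_rot: [0.958, 0.287, -0.0, -0.0]
contact_force: [-0.7, 0.5, 0.4]
gripper_width: 0.0007
grasp_force: 0.0
```

Run:
```python
from h import *
st=ctrl.state(); p=st["tcp_pos"]; d=p[:2]-C; print(st["time"],p,np.linalg.norm(d),np.arctan2(d[1],d[0]),st["contact_force"])
```

```text
13.65 [0.58434648 0.0122369  0.08564751] 0.1306358543208738 0.5859171411615635 [-0.72585751  0.53894854  0.39917419]
```

step_arm(
  series=[
    {"dp": [-0.0012, -0.0008, 0], "turn": [0, 0, 0], "gripper": 0},
    {"dp": [-0.0012, -0.0008, 0], "turn": [0, 0, 0], "gripper": 0},
    {"dp": [0, 0, 0], "turn": [0, 0, 0], "gripper": 0},
  ],
)

```text
time: 13.95
tcp_pos: [0.584, 0.0119, 0.0859]
eef_rot: [0.958, 0.287, 0.002, -0.0]
contact_force: [5.6, 5.4, -3.7]
gripper_width: 0.0005
grasp_force: 4.2
```

step_arm(
  series=[
    {"dp": [-0.0012, -0.0008, 0], "turn": [0, 0, 0], "gripper": 0},
    {"dp": [0, 0, 0], "turn": [0, 0, 0], "gripper": 0},
  ],
)

```text
time: 14.15
tcp_pos: [0.5839, 0.0118, 0.086]
eef_rot: [0.958, 0.287, 0.003, -0.0]
contact_force: [10.5, 8.8, -4.5]
gripper_width: 0.0005
grasp_force: 6.4
```

The force rises at a stop with the TCP at radius 130 mm, where 129.5 mm was expected, so the bolt is home. I'll back off, raise and check.

step_arm(
  series=[
    {"dp": [0.005, 0.0033, 0], "turn": [0, 0, 0], "gripper": 0},
    {"dp": [0.0125, 0.0083, 0], "turn": [0, 0, 0], "gripper": 0},
    {"dp": [0.0167, 0.011, 0], "turn": [0, 0, 0], "gripper": 0},
    {"dp": [0, 0, 0.03], "turn": [0, 0, 0], "gripper": 0},
    {"dp": [0, 0, 0.04], "turn": [0, 0, 0], "gripper": 0},
    {"dp": [0, 0, 0.03], "turn": [0, 0, 0], "gripper": 0},
    {"dp": [0, 0, 0], "turn": [0, 0, 0], "gripper": 0},
    {"dp": [0, 0, 0], "turn": [0, 0, 0], "gripper": 0},
  ],
)

```text
time: 14.95
tcp_pos: [0.6152, 0.0324, 0.1859]
eef_rot: [0.958, 0.287, -0.0, 0.0]
contact_force: [-1.4, 0.4, -0.1]
gripper_width: 0.0003
grasp_force: 0.0
```

Run:
```python
from h import *
st=ctrl.state(); print(st["time"],st["tcp_pos"],st["contact_force"])
o,s=notch(1,"side"); print(o); pickle.dump(s,open("s3.pkl","wb"))
m=mask(s,"yel",(255,170,285,208)); p=pix(m); print(p.min(0),p.max(0),p.mean(0))
q=p[p[:,1]<p[:,1].min()+5]; w=plane(s,[q[:,0].mean(),q[:,1].min()+2],.109)[0]; d=w[:2]-C; print(w,np.linalg.norm(d),np.arctan2(d[1],d[0]))
a=cv2.resize(s["color"][150:270,190:330],None,fx=4,fy=4,interpolation=cv2.INTER_CUBIC)
cv2.imwrite("pics/end.png",cv2.cvtColor(a,cv2.COLOR_RGB2BGR))
```

```text
14.95 [0.61517856 0.03243115 0.18586805] [-1.39769721  0.39328686 -0.09208949]
[[14.95        0.54207807]]
[266. 182.] [274. 202.] [270.32520325 192.11382114]
[0.56826116 0.00067597 0.109     ] 0.11084316218649036 0.579258864200201
```

View pics/end.png

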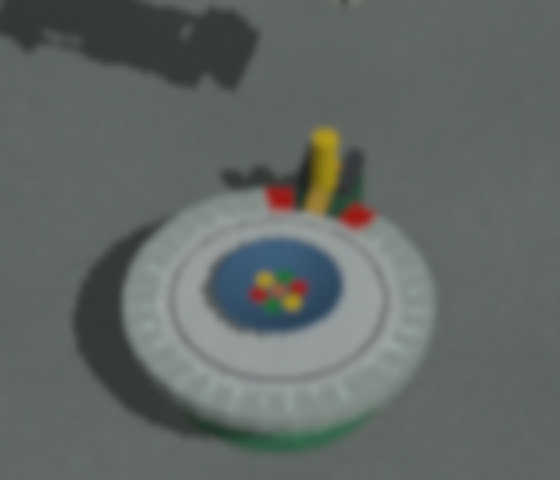

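The post, top at crop (325,135), now stands 111 mm from the axis. The brass tip lies in the notch between the red segments at (281,198) and (357,215), and the arm touches nothing.

```bash
python3 -c "
from bench import ctrl
print(ctrl.job_done())"
```

```text
the job is handed in; nothing more can be done
None
```

The wheel was braked to rest at the slot, nudged into line, and locked with the bolt fully home (post measured 111 mm from the axis); the job was handed in at about 15 s, and the hand-in call returned no verdict.

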